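Unclamp the cap tray and gather the caps in the pouring corner on the beaker's side

TASK

Three loose tube caps lie scattered in a small steel tray that is clamped in its dock; turn the clamp knob about a quarter turn anticlockwise, until its toe no longer reaches over the tray. Then take the tray by its handle, lift it about 10 cm clear of the bench and tilt it so that all three caps slide together into the pouring corner on the side where the beaker stands (the tray has two pouring corners, left and right), ready to be tipped into the beaker. Finish while still holding the tray up and steadily tilted by some 25 degrees, caps at rest in that corner and none spilled, with the other things on the bench left where they stand.

Things in the scene. Friction and masses are not known exactly. Their poses are not given: they have to be found in the camera images.
- dock: Fixed aluminium base plate, 96 x 240 x 10 mm, on which the tray rests between low stops (9 mm high, about 2 mm clearance round the tray). Origin on the bench below the centre of the tray's place; +x points away from the robot, +y to the left along the plate (plus the dock's yaw, up to 0.3 rad). The clamp post stands at (0, -118) mm of it, to the right of the tray.
- clamp (a joint): Turn of the clamp knob about its vertical axis, rad. At 0 its toe points along the dock's +y over the tray's right end lip and the tray cannot be lifted; it grows anticlockwise from above, the toe swinging towards the robot, stop at 1.6. From 1.0 on the toe is clear. Starts between 0 and 0.2, stays where left, turns with about 0.06 N m.
- clamp_grip (a point): Point on the knob's axis at which to grip it, 84.5 mm above the bench. The knob is a grey upright bar 13 mm thick, 44 mm long and 32 mm tall (from 68 to 100 mm above the bench); its long side lies along the toe below it, so it is gripped across, from above. The point's x axis is the bar's thickness, y its length (and the toe's direction).
- toe_tip (a point): Outer end of the clamp toe (a dark steel finger 50 mm long from the knob axis, 14 mm wide, 8 mm thick, its underside 54.5 mm above the bench, 2.5 mm above the tray's end lip).
- tray: Loose steel tray, 84 (x) x 144 (y) mm outside, walls 3 thick, 42 high, floor 4; 0.22 to 0.37 kg. Origin: centre of its underside. It has the dock's yaw: +x away from the robot, +y left. A lip sticks out 13 mm at each end's rim. At its two near (-x) corners, left and right, the walls are only 26 mm high, with a spout: the pouring corners. Caps begin to slide at a tilt of about 6 degrees.
- tray_handle (a point): Middle of the tray's handle bar, 85 mm above the tray's underside. The bar runs along the tray's x over its middle, 92 mm long, 14 mm thick (y) and 18 mm tall, on two uprights at the long walls; grip it from above across its 14 mm.
- left_pour_corner (a point): Inner corner of the tray floor at the left pouring corner: (-39, 69, 4) mm in the tray's frame.
- right_pour_corner (a point): Inner corner of the tray floor at the right pouring corner: (-39, -69, 4) mm in the tray's frame.
- cap1: Loose white tube cap, 20 mm across and 13 mm high, lying on the tray floor; origin at the centre of its underside.
- cap2: Loose white tube cap, 20 mm across and 13 mm high, lying on the tray floor; origin at the centre of its underside.
- cap3: Loose white tube cap, 20 mm across and 13 mm high, lying on the tray floor; origin at the centre of its underside.
- beaker: Large clear beaker, 113 mm across and 146 mm high, standing either left or right of the dock: it tells which pouring corner to use. Origin at the centre of its underside.
- wash_bottle: White squeeze bottle with a red cap and bent spout, 68 x 101 x 189 mm, standing on the dock's other side from the beaker. Bystander; origin at its foot.
- media_bottle: Bystander: bottle with blue screw cap, 70 mm across, 121 mm high; origin at its foot.
- timer: Bystander: small bench timer, 62 x 68 x 18 mm; origin at its underside.
- tape_roll: Bystander: roll of tape lying flat, 62 mm across, 19 mm high; origin at its underside.
- tweezers: Bystander: pair of steel tweezers lying flat, 129 mm long, 8 mm high, left of the dock towards the back; origin at the underside.

How it is judged:
By the outcome, as a careful person would: the job done as asked, in the order asked, and still so for the second after the job is handed in, while the arm keeps its last pose, push and grip.
It also fails if it takes over 43 s, if anything falls off the work surface, if the arm or the gripper's body presses on something with over 40 N, if the wrist force passes 120 N, or if a joint passes its speed limit or range.

ROBOT

A 6-joint arm with a two-finger parallel gripper is mounted at the origin on a cart in front of the work surface, level with it; the furniture and walls round the work are solid. World frame = base frame: x ahead of the robot, y to its left, z up, the work surface at z = 0. Lengths are in mm, angles in rad, forces in N, time in s.
With the tool pointing down it reaches from about 250 to 725 mm from the base axis. Payload 9.7 kg.
Tool frame: the origin (TCP) lies midway between the tips of the shut fingers; the grasp point (between the pads) lies 19 mm behind it; z points along the fingers, y is the line along which they close (so a half turn about z gives the same grasp; the last joint's range is limited). The gripper opens to 85 mm and grips with 20 to 120 N. Pads are 22 mm wide; open, the fingers measure 114 mm over their backs; the gripper's body (76 mm by 85 mm) begins 54 mm behind the grasp point. The pads swing forward as they close: fully open they stand 13 mm farther back than shut.
Start: joints at [1.146, 0.087, 0.176, 1.66, 0, 1.571], TCP at [226.673, 501.115, 231.284] pointing down, gripper open.
Joint ranges: [-3.13, 3.13], [-0.85, 1.81], [-1.15, 1.24], [-2.2, 2.28], [-1.44, 1.52], [-3.14, 3.14]. Speed limits (rad/s): [2.22, 2.22, 2.57, 3.14, 3.14, 3.14].

INTERFACE

Orientations are given as a rotation vector (axis times angle).
In Python, from workcell import env gives the robot as it stands.
- The arm moves only by the tool servo_tool, never from a script. Its argument "deltas" is a list of rows, each a list of 3 entries, a list of its own where there are three numbers: the turn, a rotation vector about the tool's x, y, z in rad, then the shift along the tool's x, y, z in units of 30 mm (1.0 is 30 mm), then the finger opening in mm, from 0 to 85.4. A call has 1 to 10 rows; each row shifts and turns the commanded pose from where the row before left it, along the tool's axes as they then stand; what a row does not reach is not made up. A row lasts 1/12 s, in which the tool goes at most 41.7 mm and 7.16 degrees, less where a joint would pass 70% of its speed; a pose out of reach is approached as far as the arm can. A call is refused whole if a number of a shift passes 1 or a number of a turn 0.125, either way. A call with a gripper value outside its range is refused whole. The fingers move at their own pace and stop on an object; the grip force is fixed at half the most. Time passes only in rows, so rows that do not move let the fingers close. It gives the time, the measured TCP pose, the force, the opening and the grip force at its end, in the units of the state.
- env.state(): the state, without advancing time (a new reading comes with each control period).
- env.snapshot(name): name is "side" or "top"; returns (picture, depth): 420x560x3 uint8, red, green, blue; 420x560 float32, mm along the optical axis (not along the pixel's ray), 0 where there is no reading.
- env.camera_model(name): a dict with "mtx" (3x3 intrinsics, pixels), "k1" (the pictures are not rectified: a ray, as slopes to the right and down, at radius r is drawn at 1 + k1 r^2 times it, then the intrinsics apply), "origin" and "orientation" of the camera in the world. Camera axes: x right, y down, z forward; pixel columns grow to the right and rows downward; lengths in mm; the calibration is good to about 2 mm. A picture is of the moment at which its call begins. camera_model takes no time and is no camera call.
- env.job_done(): hands the job in; it is judged then, once.
The state is a dict: "clock": time; "qpos": joint angles; "qvel": joint speeds; "joint_torque": joint torques, N m; "tcp_pos": TCP position; "orientation": TCP orientation; "contact_force": force on the tool from outside, world axes, zero at the start; "moment": the same for the moment, N m; "grip_width": opening from 0.0 (shut) to 1.0 (fully open); "grip_force": force on a finger pad.
Only numpy, scipy, OpenCV 4.12 (cv2) and the standard library are available. Lean on these libraries where they do the work, as an engineer would, in place of code of your own. Each camera call takes 0.05 s, during which the arm holds its last target. There are 200 camera calls.

## Working session

There is one attempt and no reset: what is moved stays moved. The work goes in short steps, Python scripts to look and compute and a tool call to move; the robot and the scene stay as the last step left them, time stands still between calls to the robot, and variables do not carry over. Pictures are saved under pics/ and viewed, at most 10 in all, crops included, and the job is handed in when it is done.

Besides the shell and the picture viewer there is one more tool, called as name(argument=value, ...), one argument or row to a line, values as JSON. servo_tool: Moves the arm, as the interface text tells. Its arguments: {"type":"object","properties":{"deltas":{"type":"array"}},"required":["deltas"]}

```bash
mkdir -p pics
python3 - <<'E'
from workcell import env
import cv2,numpy as np
for n in("top","side"):
    p,d=env.snapshot(n);np.savez(f"pics/{n}0.npz",p=p,d=d)
    cv2.imwrite(f"pics/{n}0.png",p[:,:,::-1]);m=env.camera_model(n);print(n,m)
s=env.state();print(s)
E
```

```text
top {'mtx': array([[545.84085915,   0.        , 275.05309675],
       [  0.        , 545.84085915, 213.297798  ],
       [  0.        ,   0.        ,   1.        ]]), 'k1': 0.012927991539682254, 'origin': array([ 372.50913282,  101.30882747, 1479.29527592]), 'orientation': array([-2.15346601,  2.21312168, -0.05501084])}
side {'mtx': array([[520.3331938 ,   0.        , 278.18358759],
       [  0.        , 520.3331938 , 218.03543867],
       [  0.        ,   0.        ,   1.        ]]), 'k1': -0.12327221506883687, 'origin': array([ 970.56470437, -973.85937649,  929.7504492 ]), 'orientation': array([-2.1509389 , -0.50131459,  0.22511146])}
{'clock': 0.1, 'qpos': array([1.14600639e+00, 8.73905237e-02, 1.75207301e-01, 1.65980468e+00,
       3.09817089e-05, 1.57079233e+00]), 'qvel': array([ 2.29665743e-05, -3.98159336e-04,  3.25231828e-03, -3.21513797e-03,
        1.69102358e-03, -2.72988741e-04]), 'joint_torque': array([-2.67079658e-04, -5.21559083e+01,  4.65651798e+01,  1.60383387e-02,
        1.93216835e-05, -2.10630685e-05]), 'tcp_pos': array([226.57626134, 500.93054134, 230.65885286]), 'orientation': array([-6.62187370e-01, -3.07072312e+00,  1.81923330e-03]), 'contact_force': array([-0.24514625, -0.37128105, -0.18902172]), 'moment': array([ 0.03198259, -0.01862419,  0.05250487]), 'grip_force': 0.0, 'grip_width': 1.000872718744013}
```

View pics/top0.png

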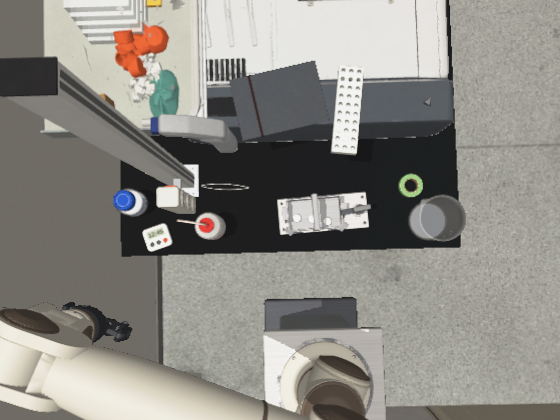

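View pics/side0.png

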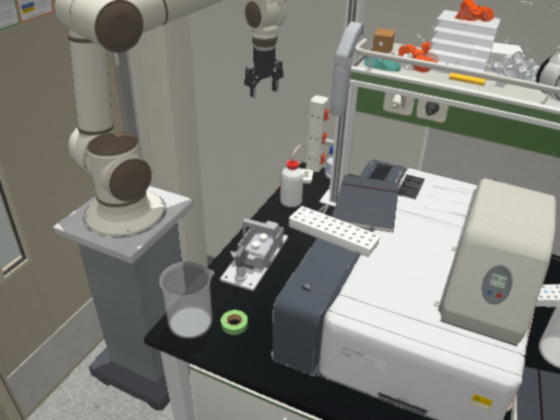

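The top view has the dock at about (323,213), with the clamp at its right end (355,209). The beaker (437,218) is on the right, so the right pouring corner is the target. The wash bottle (208,226) is on the left, and the side view agrees. Next I'll measure the dock, knob and handle.

```bash
cat > h.py <<'E'
import numpy as np,cv2
from workcell import env
from scipy.spatial.transform import Rotation as R
def rays(n,uv):
    m=env.camera_model(n);K=m["mtx"];uv=np.atleast_2d(uv).astype(float)
    a=(uv-K[:2,2])/[K[0,0],K[1,1]];b=a.copy()
    for _ in range(8): b=a/(1+m["k1"]*(b**2).sum(1,keepdims=True))
    return m["origin"],np.c_[b,np.ones(len(b))],R.from_rotvec(m["orientation"]).as_matrix()
def plane(n,uv,z):
    o,r,M=rays(n,uv);w=r@M.T;return o+w*((z-o[2])/w[:,2])[:,None]
def cloud(n,d):
    h,w=d.shape;u,v=np.meshgrid(np.arange(w),np.arange(h))
    o,r,M=rays(n,np.c_[u.ravel(),v.ravel()]);P=o+(r*d.ravel()[:,None])@M.T
    P[d.ravel()==0]=np.nan;return P.reshape(h,w,3)
E
python3 - <<'E'
from h import *
z=np.load("pics/top0.npz");p,d=z["p"],z["d"]
c=p[180:245,265:385,::-1];cv2.imwrite("pics/crop0.png",cv2.resize(c,None,fx=6.5,fy=6.5,interpolation=cv2.INTER_CUBIC))
P=cloud("top",d);sub=P[180:245,265:385];print("bench z",np.nanmedian(P[235:243,330:400,2]))
def rect(m,n):
    q=sub[m]
    if len(q)<5: print(n,len(q));return
    r=cv2.minAreaRect(q[:,:2].astype(np.float32));print(n,len(q),np.round(q.mean(0),1),[np.round(x,1) for x in r])
zz=sub[:,:,2]
u=np.arange(265,385)[None]+0*zz
rect((zz>5)&(zz<16),"plate")
rect((zz>36)&(zz<48),"rim")
rect((zz>76)&(zz<100)&(u<340),"handle")
rect((zz>85)&(u>340),"knob")
rect((zz>48)&(zz<70)&(u>330),"toe")
for r in range(10,55,3): print(' '.join('%3.0f'%x for x in zz[r,10:110:3]))
E
```

```text
bench z 0.056622092569341476
plate 2003 [463.1 -15.9  10.7] [array([465.4, -15.5]), array([321.8, 173.5]), np.float64(88.4)]
rim 135 [444.    7.7  41.2] [array([455.5,   0.6]), array([ 93.4, 195.3]), np.float64(2.9)]
handle 35 [459.7  15.7  96.2] [array([459.2,  14.3]), array([89.2, 14.2]), np.float64(3.6)]
knob 90 [ 467.2 -102.4   99.1] [array([ 467.4, -103.3]), array([13. , 43.3]), np.float64(10.1)]
toe 150 [470.  -69.6  58.5] [array([463.2, -70.7]), array([84.5, 84. ]), np.float64(88.2)]
 -3  -7  -4   2  -2  -2   1   2  -4  -5   5   0  -3   3   1  -4  -1  -5   0  -1  -2   3  -2  -4  -0  -3   6  -1  -2  -4  -2   2   2   2
  5  -7   5   3  -1   1   1  -1  -5  -8   1   2  -7  -2   4   2   3  -6  -3   1  -7  -3   3  -3   5  -4   7  15   7   9   8   0   2   1
 -2  -2  -3  -0   2   6  -3  -2  -6   6  -1  -1  74 111 106   5   7  54  53  51  51  51  11  11  15  10   7  19   8  12   5  -3  -6   2
  8  -4   8   9   7  54  51  48  51  50  42  39  29  99 107  16  14  14  11  16  14  13  10  16   8  10   7  11   3  16  10  -2   5   2
 -3  15  18  10  52   9  12  10  19  13  13  13  18 108  99 
[... 735 characters left out ...]
  15   7   8   3   2
  2  -6   6  56  11  15  12  25  28  13  14  15  30 103 106  15  15  24  25  17  14  15  41  11  13  14  12  14   6  10  14  10   1   1
nan  -3  11  10   9  17  11  13  19  11  12  13  15 103 103  12  11  28  26  11  11  18  21  38   9   8  13  14  11   6  18  13   1  -0
  2  -2  11  12   5  12  20  15  17   6  24  16  16  15 107  20  11   9  14  15  13  40  32  38   4  12  14   8  11   9  10  10   2   2
 -0  -2  11  18  36  31  12  11  22  49  50  48  56  72 107 104  11  10  23  19  23  11  37  10  -0   5  -5  -0   4  -3  -5  -0   4   2
 -4   2  14  12  41  34  34  15  21  17   2   4  -2  -1   2  -5   3   2  -2  -1  -1  -0  -6   0  -5  -0  -5  -4   1  -3   4  -1  -4  -4
```

View pics/crop0.png

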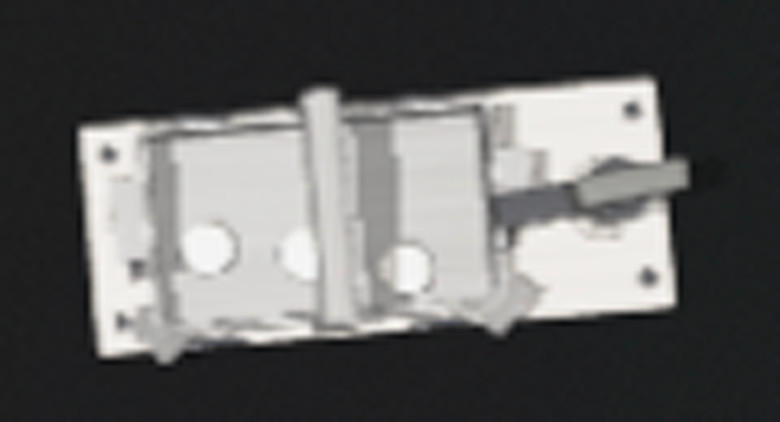

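The crop shows the handle bar from (320,90) to (338,325) and the knob at (632,182), with its toe just over the tray's right lip. The caps are at (208,250), (300,255) and (408,268). I'll refine the handle and knob, the clamp post being at dock (0,-118).

Run:
```python
from h import *
z=np.load("pics/top0.npz");p,d=z["p"],z["d"];P=cloud("top",d)[180:245,265:385];zz=P[:,:,2]
u=np.arange(265,385)[None]+0*zz;v=np.arange(180,245)[:,None]+0*zz
def rect(m,n,zp):
    k,l=cv2.connectedComponents(m.astype(np.uint8));i=np.argmax(np.bincount(l.ravel())[1:])+1;m=l==i
    q=plane("top",np.c_[u[m],v[m]],zp)[:,:2].astype(np.float32);r=cv2.minAreaRect(q)
    e=np.linalg.eigh(np.cov(q.T))[1][:,1];print(n,len(q),q.mean(0),r,"axis deg",np.degrees(np.arctan2(e[1],e[0]))%180);return q.mean(0)
h=rect((zz>85)&(u<340),"handle",104);k=rect((zz>82)&(u>345),"knob",100)
g=p[180:245,265:385].astype(int)
pl=rect((g.sum(2)>380),"plate",10)
w=rect((zz>5)&(zz<20)&(g.sum(2)>240),"plate2",10)
c=h-k;print("dist",np.hypot(*c),"yaw from knob->handle",np.degrees(np.arctan2(-c[0],c[1])))
corn=np.array([[78,127],[655,76],[676,307],[100,355]])/6.5+[265,180]-.5
C=plane("top",corn,10)[:,:2];print(C,C.mean(0))
for a,b in((0,1),(3,2),(0,3),(1,2)):
    e=C[b]-C[a];print(np.hypot(*e),np.degrees(np.arctan2(e[1],e[0])))
# side view check of handle/knob
S=np.load("pics/side0.npz");Q=cloud("side",S["d"]).reshape(-1,3)
Q=Q[(abs(Q[:,0]-460)<70)&(abs(Q[:,1]+20)<140)]
for n,f in(("handle",(Q[:,2]>90)&(Q[:,2]<115)&(Q[:,1]>-60)),("knob",(Q[:,2]>85)&(Q[:,2]<112)&(Q[:,1]<-70))): print("side",n,f.sum(),Q[f].mean(0),cv2.minAreaRect(Q[f][:,:2].astype(np.float32)))
# beaker, machine front
Pf=cloud("top",d)
for uv in((437,218),(410,185),(330,120),(300,135),(345,150),(280,130),(208,226)): print(uv,Pf[uv[1],uv[0]].round())
```

```text
handle 212 [460.8272    14.712121] ((460.1044006347656, 14.601125717163086), (91.50581359863281, 14.621502876281738), 3.354907274246216) axis deg 3.098220353466729
knob 91 [ 467.01227 -102.04141] ((467.13775634765625, -101.99114227294922), (12.896295547485352, 44.10260772705078), 9.750632286071777) axis deg 99.83344157680536
plate 2991 [nan nan] ((490.8330993652344, -9.477066040039062), (102.3288345336914, 230.5844268798828), 19.22627067565918) axis deg nan
plate2 606 [461.2628  50.328 ] ((459.9446105957031, 49.32749938964844), (77.55345153808594, 66.12731170654297), 3.124803066253662) axis deg 179.15105574728727
dist 116.917244 yaw from knob->handle 3.032429
[[ 503.60215511  113.363862  ]
 [ 518.09533661 -126.55944198]
 [ 422.02431796 -131.64409542]
 [ 408.66510411  106.82452305]] [463.09672845  -9.50378809]
240.36065423300403 -86.5431024736163
238.8425225777089 -86.79359339184515
95.16200190797421 -176.05964540761332
96.20547970164728 -176.97039104120518
side handle 225 [463.98526668   9.70933467  99.38516627] ((462.9567565917969, 12.263862609863281), (92.07278442382812, 20.61678695678711), 3.010741949081421)
side knob 93 [ 470.66898989 -109.44772766   96.18181556] ((468.921142578125, -104.89189910888672), (14.180262565612793, 44.24721145629883), 8.344579696655273)
(437, 218) [ 441. -318.    2.]
(410, 185) [ 532. -249.    1.]
(330, 120) [671. -20. 199.]
(300, 135) [660.  48.  87.]
(345, 150) [594. -50. 225.]
(280, 130) [648.  99. 212.]
(208, 226) [430. 282. 146.]
```

servo_tool(
  deltas=[
    [[0, 0, 0], [-0.5, -0.5, 0], 45],
    [[0, 0, 0], [-1, -0.95, 0], 45],
    [[0, 0, 0], [-1, -0.95, 0], 45],
    [[0, 0, 0], [-1, -0.95, 0], 45],
    [[0, 0, 0], [-1, -0.95, 0], 45],
    [[0, 0, 0], [-1, -0.95, 0], 45],
    [[0, 0, 0], [-1, -0.95, 0], 45],
    [[0, 0, 0], [-1, -0.95, 0], 45],
    [[0, 0, 0], [-1, -0.95, 0], 45],
    [[0, 0, 0], [-1, -0.95, 0], 45],
  ],
)

```text
clock: 0.93
tcp_pos: [374.5, 134.3, 231.2]
orientation: [0.662, 3.071, 0.0]
contact_force: [1.9, 1.5, 0.1]
grip_width: 0.527
grip_force: 0.0
```

```bash
cat >> h.py <<'E'
def go(pos,yaw):
    "remaining shift in tool units, and turn about tool z (tool y to world angle yaw deg), plus tilt errors"
    s=env.state();M=R.from_rotvec(s["orientation"]).as_matrix()
    a=np.radians(yaw);T=np.c_[[-np.sin(a)*-1,-np.cos(a),0],[np.cos(a),np.sin(a),0],[0,0,-1]]
    rv=R.from_matrix(M.T@T).as_rotvec()
    print("clk",s["clock"],"tcp",s["tcp_pos"].round(1),"yaw",np.degrees(np.arctan2(M[1,1],M[0,1])).round(2),"q",s["qpos"].round(2))
    print("shift units",(M.T@(np.array(pos)-s["tcp_pos"])/30).round(3),"turn",rv.round(3),"F",s["contact_force"].round(1),"M",s["moment"].round(2),"grip",s["grip_width"],s["grip_force"])
E
python3 -c "
from h import *
go([467.3,-102.7,230],9.8)"
```

```text
Traceback (most recent call last):
  File "h.py", line 19, in go
    rv=R.from_matrix(M.T@T).as_rotvec()
       ~~~~~~~~~~~~~^^^^^^^
  File "scipy/spatial/transform/_rotation.pyx", line 1143, in scipy.spatial.transform._rotation.Rotation.from_matrix
ValueError: Non-positive determinant (left-handed or null coordinate frame) in rotation matrix 0: [[-5.60917248e-01 -8.27871856e-01  1.77780398e-04]
 [-8.27871873e-01  5.60917217e-01 -1.95630966e-04]
 [-6.22372843e-05  2.56912174e-04  9.99999965e-01]].
```

```bash
sed -i 's/\[-np.sin(a)\*-1,-np.cos(a),0\]/[-np.sin(a),np.cos(a),0]/' h.py && python3 -c "
from h import *
go([467.3,-102.7,230],9.8)"
```

```text
clk 0.9333 tcp [374.5 134.3 231.2] yaw 65.68 q [ 0.34 -0.27 -0.16  1.69  0.    0.77]
shift units [-6.073 -5.926  0.041] turn [0.    0.    0.975] F [1.9 1.5 0.1] M [ 0.03 -0.03  0.02] grip 0.5269484309153637 0.0
```

servo_tool(
  deltas=[
    [[0, 0, 0], [-1, -0.95, 0], 45],
    [[0, 0, 0], [-1, -0.95, 0], 45],
    [[0, 0, 0], [-1, -0.95, 0], 45],
    [[0, 0, 0], [-1, -0.95, 0.5], 45],
    [[0, 0, 0], [-1, -0.95, 0.5], 45],
    [[0, 0, 0], [-0.6, -0.6, 0.5], 45],
    [[0, 0, 0.12], [-0.3, -0.3, 0.5], 45],
    [[0, 0, 0.12], [0, 0, 0], 45],
    [[0, 0, 0.12], [0, 0, 0], 45],
    [[0, 0, 0.12], [0, 0, 0], 45],
  ],
)

```text
clock: 1.77
tcp_pos: [463.8, -87.4, 172.1]
orientation: [-1.382, -2.819, 0.001]
contact_force: [0.6, 0.3, 0.1]
grip_width: 0.525
grip_force: 0.0
```

servo_tool(
  deltas=[
    [[0, 0, 0.12], [0, 0, 0], 45],
    [[0, 0, 0.12], [0, 0, 0], 45],
    [[0, 0, 0.12], [0, 0, 0], 45],
    [[0, 0, 0.12], [0, 0, 0], 45],
    [[0, 0, 0], [0, 0, 0], 45],
    [[0, 0, 0], [0, 0, 0], 45],
  ],
)

```text
clock: 2.27
tcp_pos: [464.1, -87.0, 172.7]
orientation: [-2.001, -2.422, 0.0]
contact_force: [0.5, 0.2, -0.2]
grip_width: 0.524
grip_force: 0.0
```

```bash
python3 -c "
from h import *
go([467.3,-102.7,70],9.8)"
```

```text
clk 2.2667 tcp [464.1 -87.  172.7] yaw 10.87 q [-0.19 -0.11 -0.13  1.55 -0.    1.2 ]
shift units [-0.535  0.009  3.422] turn [-0.    -0.     0.019] F [ 0.5  0.2 -0.2] M [ 0.02 -0.06 -0.03] grip 0.5241170267796207 0.0
```

servo_tool(
  deltas=[
    [[0, 0, 0.019], [-0.3, 0, 0.4], 45],
    [[0, 0, 0], [-0.24, 0.01, 0.6], 45],
    [[0, 0, 0], [0, 0, 0.6], 45],
    [[0, 0, 0], [0, 0, 0.6], 45],
    [[0, 0, 0], [0, 0, 0.6], 45],
    [[0, 0, 0], [0, 0, 0.4], 45],
    [[0, 0, 0], [0, 0, 0.22], 45],
    [[0, 0, 0], [0, 0, 0], 45],
    [[0, 0, 0], [0, 0, 0], 45],
  ],
)

```text
clock: 3.02
tcp_pos: [467.4, -103.1, 70.4]
orientation: [2.028, 2.399, -0.0]
contact_force: [0.8, 0.1, 0.3]
grip_width: 0.527
grip_force: 0.0
```

Run:
```python
from h import *
go([467.3,-102.7,70],9.8)
p,d=env.snapshot("side");cv2.imwrite("pics/s1.png",cv2.resize(p[190:310,190:310,::-1],None,fx=5,fy=5,interpolation=cv2.INTER_CUBIC))
```

```text
clk 3.0167 tcp [ 467.4 -103.1   70.4] yaw 9.6 q [-0.22 -0.08 -0.31  1.35 -0.    1.19]
shift units [ 0.012 -0.002  0.015] turn [-0.     0.    -0.004] F [0.8 0.1 0.3] M [-0.03  0.01 -0.04] grip 0.526836145444382 0.0
```

View pics/s1.png

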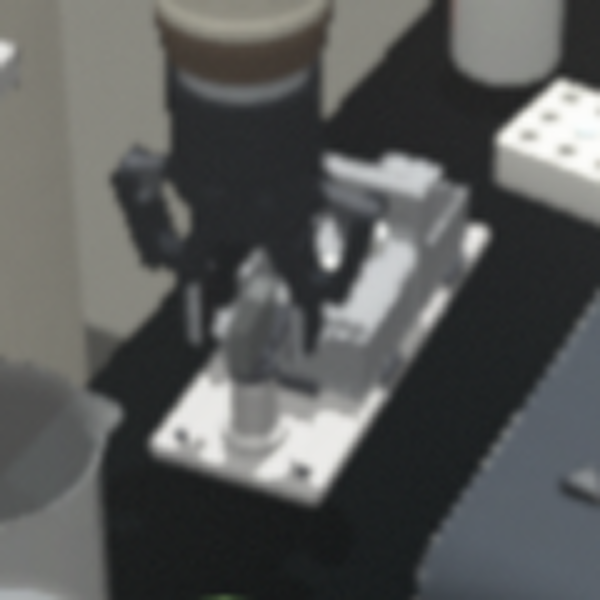

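The fingers straddle the knob (around (262,310) in the crop) with a gap on both sides. Closing.

servo_tool(
  deltas=[
    [[0, 0, 0], [0, 0, 0], 20],
    [[0, 0, 0], [0, 0, 0], 20],
    [[0, 0, 0], [0, 0, 0], 10],
    [[0, 0, 0], [0, 0, 0], 8],
    [[0, 0, 0], [0, 0, 0], 8],
    [[0, 0, 0], [0, 0, 0], 8],
    [[0, 0, 0], [0, 0, 0], 8],
  ],
)

```text
clock: 3.65
tcp_pos: [467.0, -103.1, 71.3]
orientation: [2.028, 2.399, -0.001]
contact_force: [-6.4, -0.7, 7.4]
grip_width: 0.14
grip_force: 59.5
```

```bash
python3 -c "
from h import *
go([467.3,-102.7,70],9.8)"
```

```text
clk 3.65 tcp [ 467.  -103.1   71.3] yaw 9.56 q [-0.22 -0.09 -0.31  1.35 -0.    1.19]
shift units [0.013 0.014 0.042] turn [-0.     0.001 -0.004] F [-6.4 -0.7  7.4] M [-0.2   1.16 -0.07] grip 0.14048940593808273 59.45991933345795
```

servo_tool(
  deltas=[
    [[0, 0, -0.05], [0, 0, 0], 8],
    [[0, 0, -0.08], [0, 0, 0], 8],
    [[0, 0, -0.08], [0, 0, 0], 8],
    [[0, 0, -0.08], [0, 0, 0], 8],
    [[0, 0, -0.08], [0, 0, 0], 8],
  ],
)

```text
clock: 4.07
tcp_pos: [467.0, -103.1, 71.3]
orientation: [1.547, 2.734, -0.001]
contact_force: [-5.3, -0.2, 6.7]
grip_width: 0.141
grip_force: 59.4
```

```bash
python3 -c "
from h import *
go([467.3,-102.7,70],90)"
```

```text
clk 4.0667 tcp [ 467.  -103.1   71.3] yaw 30.98 q [-0.22 -0.09 -0.31  1.35 -0.    0.81]
shift units [0.007 0.017 0.042] turn [-1.00e-03  0.00e+00 -1.03e+00] F [-5.3 -0.2  6.7] M [-0.07  1.11 -0.06] grip 0.14056892398655377 59.43782687187195
```

servo_tool(
  deltas=[
    [[0, 0, -0.1], [0, 0, 0], 8],
    [[0, 0, -0.1], [0, 0, 0], 8],
    [[0, 0, -0.1], [0, 0, 0], 8],
    [[0, 0, -0.1], [0, 0, 0], 8],
    [[0, 0, -0.1], [0, 0, 0], 8],
    [[0, 0, -0.1], [0, 0, 0], 8],
    [[0, 0, -0.1], [0, 0, 0], 8],
    [[0, 0, -0.1], [0, 0, 0], 8],
    [[0, 0, -0.1], [0, 0, 0], 8],
    [[0, 0, -0.05], [0, 0, 0], 8],
  ],
)

```text
clock: 4.9
tcp_pos: [467.0, -103.0, 71.3]
orientation: [-0.123, -3.139, 0.001]
contact_force: [-5.0, -0.4, 7.2]
grip_width: 0.141
grip_force: 59.4
```

servo_tool(
  deltas=[
    [[0, 0, 0], [0, 0, 0], 8],
    [[0, 0, 0], [0, 0, 0], 8],
    [[0, 0, 0], [0, 0, 0], 20],
    [[0, 0, 0], [0, 0, 0], 35],
    [[0, 0, 0], [0, 0, 0], 40],
    [[0, 0, 0], [0, 0, 0], 40],
  ],
)

```text
clock: 5.4
tcp_pos: [467.5, -102.9, 70.3]
orientation: [0.132, 3.139, -0.0]
contact_force: [-0.5, 0.1, 0.2]
grip_width: 0.47
grip_force: 0.0
```

```bash
python3 -c "
from h import *
go([467.3,-102.7,170],90)"
```

```text
clk 5.4 tcp [ 467.5 -102.9   70.3] yaw 85.2 q [-0.22 -0.08 -0.31  1.35  0.   -0.13]
shift units [ 0.006  0.006 -3.323] turn [-0.     0.    -0.084] F [-0.5  0.1  0.2] M [-0.01  0.02 -0.02] grip 0.46971177414847276 0.0
```

servo_tool(
  deltas=[
    [[0, 0, 0], [0, 0, -0.5], 45],
    [[0, 0, 0], [0, 0, -1], 45],
    [[0, 0, 0], [0, 0, -1], 45],
    [[0, 0, -0.07], [0, 0.2, -0.83], 45],
    [[0, 0, -0.07], [0.2, 0.8, 0], 45],
    [[0, 0, 0], [0, 1, 0], 45],
    [[0, 0, 0], [0, 1, 0], 45],
    [[0, 0, 0], [0, 0.6, 0], 45],
    [[0, 0, 0], [0, 0, 0], 45],
    [[0, 0, 0], [0, 0, 0], 45],
  ],
)

```text
clock: 6.23
tcp_pos: [457.8, 5.8, 170.2]
orientation: [-0.092, 3.14, -0.0]
contact_force: [-0.3, 0.4, -0.8]
grip_width: 0.532
grip_force: 0.0
```

Run:
```python
from h import *
go([461.3,14,76],93.2)
p,d=env.snapshot("side");cv2.imwrite("pics/s2.png",cv2.resize(p[190:310,190:310,::-1],None,fx=5,fy=5,interpolation=cv2.INTER_CUBIC))
```

```text
clk 6.2333 tcp [457.8   5.8 170.2] yaw 93.34 q [ 0.01 -0.15 -0.17  1.55 -0.   -0.05]
shift units [-0.131  0.268  3.141] turn [-0.     0.     0.003] F [-0.3  0.4 -0.8] M [ 0.02  0.04 -0.04] grip 0.5316754532932544 0.0
```

View pics/s2.png

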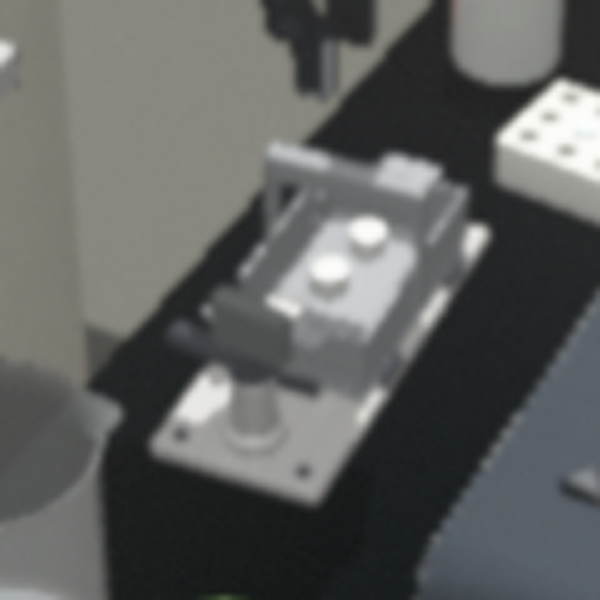

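The toe now swings toward the robot, with its end at about (180,330) in the crop and clear of the tray; the caps are still inside. Going down onto the handle.

servo_tool(
  deltas=[
    [[0, 0, 0], [-0.13, 0.27, 0.4], 45],
    [[0, 0, 0], [0, 0, 0.6], 45],
    [[0, 0, 0], [0, 0, 0.6], 45],
    [[0, 0, 0], [0, 0, 0.6], 45],
    [[0, 0, 0], [0, 0, 0.5], 45],
    [[0, 0, 0], [0, 0, 0.3], 45],
    [[0, 0, 0], [0, 0, 0.14], 45],
    [[0, 0, 0], [0, 0, 0], 45],
    [[0, 0, 0], [0, 0, 0], 45],
  ],
)

```text
clock: 7.03
tcp_pos: [461.5, 13.2, 76.4]
orientation: [-0.088, 3.14, 0.0]
contact_force: [0.1, -0.7, 0.2]
grip_width: 0.531
grip_force: 0.0
```

servo_tool(
  deltas=[
    [[0, 0, 0], [0, 0, 0], 25],
    [[0, 0, 0], [0, 0, 0], 20],
    [[0, 0, 0], [0, 0, 0], 16],
    [[0, 0, 0], [0, 0, 0], 12],
    [[0, 0, 0], [0, 0, 0], 8],
    [[0, 0, 0], [0, 0, 0], 8],
    [[0, 0, 0], [0, 0, 0], 8],
    [[0, 0, 0], [0, 0, 0], 8],
  ],
)

```text
clock: 7.7
tcp_pos: [461.7, 13.6, 76.9]
orientation: [-0.088, 3.139, 0.001]
contact_force: [-1.5, 2.1, 5.1]
grip_width: 0.154
grip_force: 58.5
```

```bash
python3 -c "
from h import *
go([461.3,14,186],93.2)"
```

```text
clk 7.7 tcp [461.7  13.6  76.9] yaw 93.23 q [ 0.03 -0.13 -0.33  1.36  0.   -0.03]
shift units [ 0.008  0.016 -3.638] turn [0.    0.002 0.   ] F [-1.5  2.1  5.1] M [ 0.39  0.13 -0.02] grip 0.15372335227034592 58.48308563232422
```

Gripped, with the pads about 13 mm apart. Lifting smoothly.

servo_tool(
  deltas=[
    [[0, 0, 0], [0, 0, -0.1], 8],
    [[0, 0, 0], [0, 0, -0.2], 8],
    [[0, 0, 0], [0, 0, -0.3], 8],
    [[0, 0, 0], [0, 0, -0.4], 8],
    [[0, 0, 0], [0, 0, -0.4], 8],
    [[0, 0, 0], [0, 0, -0.4], 8],
    [[0, 0, 0], [0, 0, -0.4], 8],
    [[0, 0, 0], [0, 0, -0.4], 8],
    [[0, 0, 0], [0, 0, -0.4], 8],
    [[0, 0, 0], [0, 0, -0.3], 8],
  ],
)

```text
clock: 8.53
tcp_pos: [461.5, 13.3, 176.7]
orientation: [-0.088, 3.139, -0.0]
contact_force: [0.5, 0.3, -3.9]
grip_width: 0.153
grip_force: 58.5
```

servo_tool(
  deltas=[
    [[0, 0, 0], [0, 0, -0.2], 8],
    [[0, 0, 0], [0, 0, -0.14], 8],
    [[0, 0, 0], [0, 0, 0], 8],
    [[0, 0, 0], [0, 0, 0], 8],
    [[0, 0, 0], [0, 0, 0], 8],
  ],
)

```text
clock: 8.95
tcp_pos: [461.0, 13.3, 184.6]
orientation: [0.088, -3.139, -0.0]
contact_force: [0.8, -0.8, -3.9]
grip_width: 0.151
grip_force: 58.5
```

Run:
```python
from h import *
go([461.3,14,186],93.2)
p,d=env.snapshot("side");a=p[150:270,190:310,::-1]
p,d=env.snapshot("top");b=p[165:265,270:370,::-1]
f=lambda c:cv2.resize(c,(400,400),interpolation=cv2.INTER_CUBIC)
cv2.imwrite("pics/l1.png",np.hstack([f(a),f(b)]))
```

```text
clk 8.95 tcp [461.   13.3 184.6] yaw 93.22 q [ 0.03 -0.14 -0.13  1.57  0.   -0.03]
shift units [-0.011  0.021 -0.048] turn [ 0.    -0.001  0.   ] F [ 0.8 -0.8 -3.9] M [ 0.   -0.    0.05] grip 0.15135031346626374 58.47532868385315
```

View pics/l1.png

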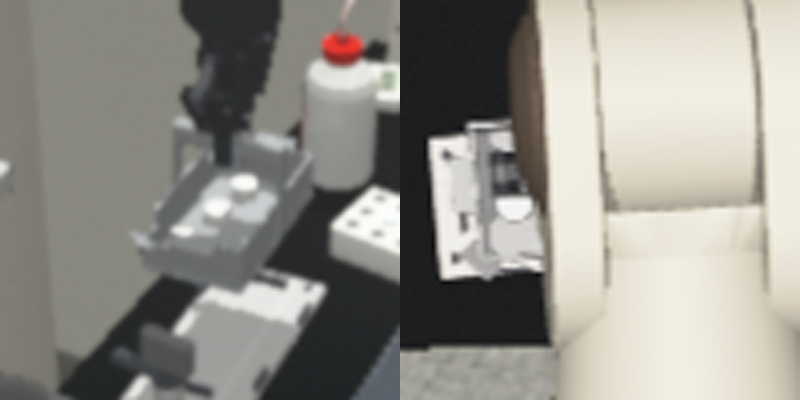

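The tray hangs level with all three caps in it, at about (243,185), (215,210) and (183,232) in the left panel. Tilting right side down first, slowly.

servo_tool(
  deltas=[
    [[-0.02, 0, 0], [0, 0, 0], 8],
    [[-0.03, 0, 0], [0, 0, 0], 8],
    [[-0.03, 0, 0], [0, 0, 0], 8],
    [[-0.03, 0, 0], [0, 0, 0], 8],
    [[-0.03, 0, 0], [0, 0, 0], 8],
    [[-0.03, 0, 0], [0, 0, 0], 8],
    [[-0.03, 0, 0], [0, 0, 0], 8],
    [[-0.03, 0, 0], [0, 0, 0], 8],
    [[-0.03, 0, 0], [0, 0, 0], 8],
    [[-0.02, 0, 0], [0, 0, 0], 8],
  ],
)

```text
clock: 9.88
tcp_pos: [461.2, 13.0, 185.0]
orientation: [0.086, -3.101, -0.44]
contact_force: [0.9, -0.1, -3.9]
grip_width: 0.155
grip_force: 58.6
```

servo_tool(
  deltas=[
    [[0, 0, 0], [0, 0, 0], 8],
    [[0, 0, 0], [0, 0, 0], 8],
    [[0, 0, 0], [0, 0, 0], 8],
    [[0, 0, 0], [0, 0, 0], 8],
    [[0, 0, 0], [0, 0, 0], 8],
  ],
)

```text
clock: 10.3
tcp_pos: [461.3, 13.5, 185.3]
orientation: [0.088, -3.102, -0.437]
contact_force: [0.6, 0.1, -3.9]
grip_width: 0.151
grip_force: 58.6
```

```bash
cat >> h.py <<'E'
def look(name):
    p,d=env.snapshot("side");b=p[150:270,190:310]
    s=env.state();M=R.from_rotvec(s["orientation"]).as_matrix()
    # tray frame: x=-tool x, y=tool y, z=-tool z ; handle point 19 behind tcp, 85 above underside
    T=np.c_[-M[:,0],M[:,1],-M[:,2]];o=s["tcp_pos"]-M[:,2]*19-T[:,2]*85
    print("tilt deg",np.degrees(np.arccos(T[2,2])).round(1),"underside",o.round(1),"corner",(o+T@[-39,-69,4]).round(1))
    m=((p.min(2)>205)&(p.max(2).astype(int)-p.min(2)<25)).astype(np.uint8);n,l,st,c=cv2.connectedComponentsWithStats(m)
    for i in range(1,n):
        if st[i,4]>15:
            u,v=c[i]
            if not(190<u<310 and 150<v<270): continue
            C,r,K=rays("side",[[u,v]]);w=(r@K.T)[0];pt=o+T[:,2]*15;t=((pt-C)@T[:,2])/(w@T[:,2])
            print(st[i],c[i].round(1),"tray xy",(T.T@(C+w*t-o)).round(1))
    cv2.imwrite(name,cv2.resize(b[:,:,::-1],(600,600),interpolation=cv2.INTER_CUBIC))
E
python3 -c "
from h import *
look('pics/t1.png')"
```

```text
tilt deg 16.0 underside [460.2  31.8 121.9] corner [425.1 -37.8 106.7]
[283 169  30  11 168] [298.1 173.2] tray xy [ 45.8 156.9  15. ]
[260 203  12  13  80] [265.4 208.8] tray xy [ 8.5  8.8 15. ]
[250 234  36  11 153] [271.7 238.9] tray xy [ 62.4 -78.   15. ]
[244 243   5   7  16] [245.9 245.8] tray xy [   8.7 -118.2   15. ]
```

View pics/t1.png

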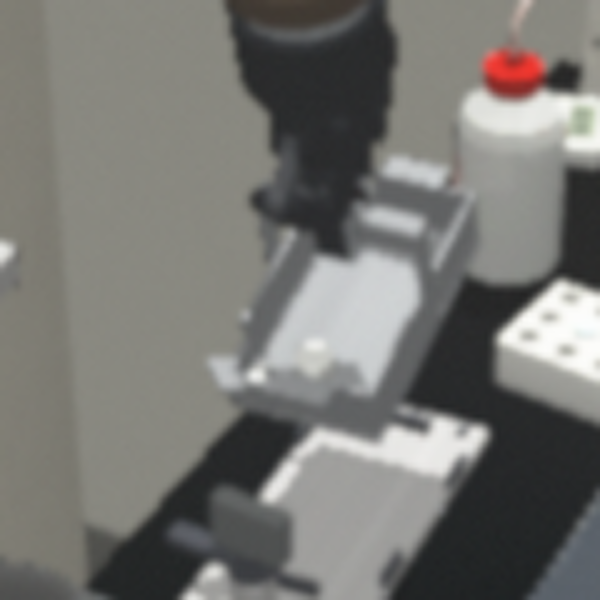

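All three caps have gone to the right end: one shows at (315,355), one at (258,375), and the third is hidden by the end wall. Next, lower the near side.

servo_tool(
  deltas=[
    [[0, -0.02, 0], [0, 0, 0], 8],
    [[0, -0.03, 0], [0, 0, 0], 8],
    [[0, -0.04, 0], [0, 0, 0], 8],
    [[0, -0.04, 0], [0, 0, 0], 8],
    [[0, -0.04, 0], [0, 0, 0], 8],
    [[0, -0.04, 0], [0, 0, 0], 8],
    [[0, -0.04, 0], [0, 0, 0], 8],
    [[0, -0.04, 0], [0, 0, 0], 8],
    [[0, -0.03, 0], [0, 0, 0], 8],
    [[0, -0.02, 0], [0, 0, 0], 8],
  ],
)

```text
clock: 11.18
tcp_pos: [460.7, 13.5, 185.2]
orientation: [-0.011, 2.781, 0.405]
contact_force: [-0.4, 0.3, -3.7]
grip_width: 0.15
grip_force: 58.6
```

servo_tool(
  deltas=[
    [[0, 0, 0], [0, 0, 0], 8],
    [[0, 0, 0], [0, 0, 0], 8],
    [[0, 0, 0], [0, 0, 0], 8],
    [[0, 0, 0], [0, 0, 0], 8],
    [[0, 0, 0], [0, 0, 0], 8],
    [[0, 0, 0], [0, 0, 0], 8],
    [[0, 0, 0], [0, 0, 0], 8],
    [[0, 0, 0], [0, 0, 0], 8],
  ],
)

```text
clock: 11.85
tcp_pos: [461.3, 13.3, 185.1]
orientation: [-0.011, 2.784, 0.405]
contact_force: [0.3, 0.2, -3.5]
grip_width: 0.155
grip_force: 58.6
```

```bash
python3 -c "
from h import *
look('pics/t2.png')
go([461,14,186],93.2)"
```

```text
tilt deg 25.0 underside [482.3  31.8 125.3] corner [447.8 -34.   97.3]
[283 169  30  11 170] [298.1 173.2] tray xy [ 36.7 144.1  15. ]
[243 234  43  18 248] [263.4 241.2] tray xy [  36.  -100.4   15. ]
clk 11.9 tcp [461.3  13.3 185.1] yaw 93.22 q [-0.18 -0.45 -0.43  1.3   0.34 -0.14]
shift units [-0.     0.03  -0.025] turn [ 0.277  0.337 -0.047] F [ 0.2  0.5 -3.3] M [-0.51  0.59  0.01] grip 0.15296544017173763 58.61549377441406
```

View pics/t2.png

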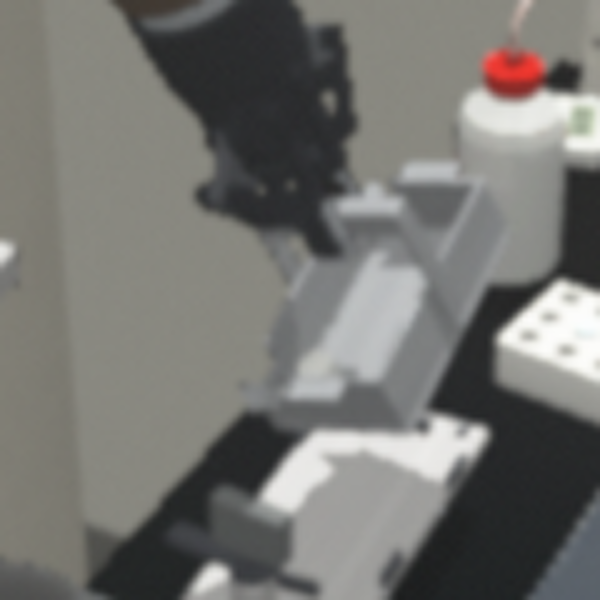

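Tilt is 25.0° and one cap shows at (315,360) by the corner; the other two are behind the end wall. I'll check with the top camera and a side close-up.

Run:
```python
from h import *
p,d=env.snapshot("top");b=p[165:265,270:370,::-1]
q,e=env.snapshot("side");a=q[205:245,233:273,::-1]
f=lambda c:cv2.resize(c,(400,400),interpolation=cv2.INTER_CUBIC)
cv2.imwrite("pics/t3.png",np.hstack([f(a),f(b)]))
s=env.state();M=R.from_rotvec(s["orientation"]).as_matrix();T=np.c_[-M[:,0],M[:,1],-M[:,2]];o=s["tcp_pos"]-M[:,2]*19-T[:,2]*85
P=(cloud("side",e)-o)@T
for v in range(214,236,2): print(v,' '.join('(%d,%d,%d)'%tuple(x) for x in P[v,244:266:3]))
```

```text
214 (-550,429,-472) (-40,-27,33) (-36,-22,28) (-36,-12,18) (-43,3,0) (-30,0,4) (-21,0,3) (-11,0,3)
216 (-38,-42,42) (-38,-33,32) (-41,-21,19) (-38,-14,12) (-36,-7,4) (-32,-1,-1) (-16,-7,5) (-10,-3,1)
218 (-39,-45,38) (-41,-34,26) (-39,-27,18) (-40,-16,6) (-36,-11,0) (-23,-14,4) (-14,-13,3) (-6,-11,1)
220 (-39,-48,34) (-38,-40,25) (-37,-32,16) (-29,-31,15) (-28,-22,5) (-23,-18,1) (-12,-19,2) (-1,-21,4)
222 (-567,421,-514) (-41,-41,18) (-35,-38,14) (-25,-38,15) (-25,-29,5) (-18,-26,2) (-6,-28,5) (0,-25,1)
224 (-40,-55,26) (-39,-47,16) (-30,-46,16) (-21,-46,16) (-19,-38,7) (-16,-32,1) (-5,-33,2) (4,-33,3)
226 (-40,-59,22) (-12,-75,42) (-5,-73,39) (3,-73,39) (13,-73,40) (21,-71,39) (31,-72,40) (38,-71,39)
228 (-40,-63,19) (-9,-81,41) (0,-82,42) (11,-83,44) (14,-78,38) (20,-74,34) (26,-71,31) (35,-71,31)
230 (-31,-74,24) (-6,-88,41) (1,-86,40) (9,-85,39) (19,-86,40) (16,-75,27) (25,-74,27) (35,-74,27)
232 (-37,-73,15) (-29,-71,13) (-15,-74,18) (-10,-71,13) (0,-72,16) (12,-75,19) (19,-72,17) (28,-71,16)
234 (-41,-73,7) (-32,-72,6) (-22,-72,7) (-13,-72,7) (-3,-72,8) (6,-73,9) (16,-72,9) (22,-70,7)
```

View pics/t3.png

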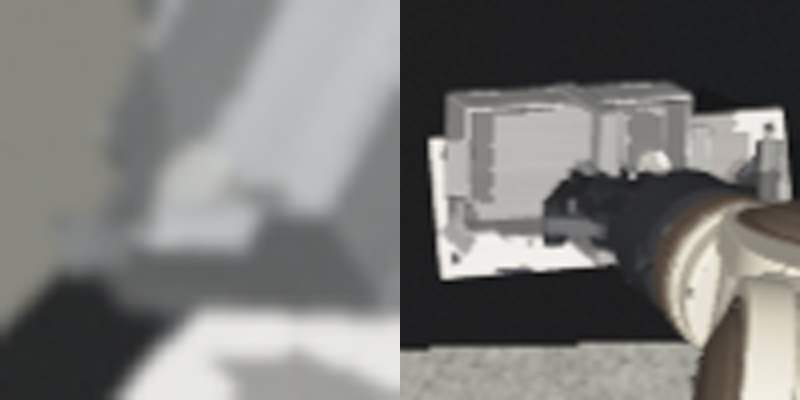

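Run:
```python
from h import *
s=env.state();M=R.from_rotvec(s["orientation"]).as_matrix();T=np.c_[-M[:,0],M[:,1],-M[:,2]];o=s["tcp_pos"]-M[:,2]*19-T[:,2]*85
p,d=env.snapshot("top");P=(cloud("top",d)-o)@T
for v in range(201,212): print(v,' '.join('%d:(%d,%d,%d)'%((p[v,u].min(),)+tuple(P[v,u])) for u in range(326,342,2)))
m=(p.min(2)>190)&(abs(P[:,:,2]-14)<6)&(abs(P[:,:,0])<40)&(abs(P[:,:,1])<70)
print(m.sum(),P[m].mean(0),P[m].min(0),P[m].max(0))
```

```text
201 162:(2,-43,3) 131:(1,-49,1) 131:(1,-54,2) 131:(1,-59,4) 127:(0,-65,2) 130:(0,-71,0) 123:(4,-69,18) 124:(6,-70,29)
202 159:(-1,-44,0) 128:(0,-47,6) 132:(-1,-55,1) 145:(0,-56,10) 147:(0,-63,8) 129:(-2,-71,1) 124:(0,-70,15) 124:(5,-67,35)
203 159:(-3,-44,2) 129:(-3,-49,3) 145:(-2,-52,7) 178:(-1,-56,12) 219:(-1,-61,12) 145:(-3,-69,5) 123:(-1,-70,16) 123:(2,-69,32)
204 157:(-5,-43,4) 128:(-5,-48,6) 170:(-3,-50,14) 184:(-4,-57,9) 213:(-3,-60,15) 207:(-3,-65,16) 123:(-4,-70,15) 117:(0,-69,31)
205 144:(-8,-44,1) 127:(-8,-49,2) 172:(-5,-50,13) 182:(-6,-55,14) 206:(-5,-59,18) 218:(-6,-65,16) 122:(-4,-68,22) 116:(-2,-69,31)
206 118:(11,-12,83) 120:(-12,-51,-1) 175:(-8,-50,14) 176:(-9,-57,10) 177:(-8,-60,16) 217:(-9,-65,15) 117:(-7,-68,21) 111:(-4,-68,33)
207 86:(12,-6,98) 113:(11,-12,96) 160:(-11,-51,12) 147:(-11,-56,12) 164:(-10,-60,16) 152:(-10,-65,17) 85:(-11,-70,18) 76:(37,0,196)
208 41:(10,-6,98) 151:(11,-9,102) 42:(11,-13,105) 59:(13,-15,112) 98:(-14,-61,14) 83:(36,10,198) 41:(37,6,201) 40:(38,4,206)
209 44:(8,-6,99) 145:(9,-8,105) 39:(11,-10,113) 40:(16,-7,132) 50:(35,15,200) 43:(35,11,202) 42:(37,10,210) 41:(36,5,209)
210 39:(17,10,141) 36:(7,-9,104) 37:(9,-10,114) 43:(31,17,194) 44:(34,16,203) 43:(34,13,207) 42:(36,12,215) 41:(37,9,218)
211 38:(17,12,147) 38:(19,11,157) 42:(19,8,159) 43:(32,21,204) 44:(32,16,204) 43:(33,15,211) 44:(35,13,216) 43:(36,11,222)
10 [ -5.02811096 -62.22543639  15.14657061] [ -9.79528315 -65.98967549  12.10512791] [ -1.19864865 -53.01135287  18.78155249]
```

The two visible caps rest at tray (-29,-41) and (-9,-59) mm. Each is one cap width from the corner, so the hidden third must be in the corner at about (-29,-59), or the other two would have slid into it. Tilt is 25.0° and the grip is firm, so I'm handing in.

```bash
python3 -c "
from workcell import env
print(env.job_done())"
```

```text
the job is handed in; nothing more can be done
None
```

I handed the job in with the clamp open (turned to about 1.43 rad) and the tray held about 10 cm up at a steady 25° tilt. Two caps are visibly at rest by the right (beaker-side) corner; the third is hidden from both cameras, so I infer from where those two rest that it sits in the corner itself.

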